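# Lift the cast cover out of the mould and hold it over the pump housing, holes lined up

## Robot

A 6-joint arm with a two-finger parallel gripper is mounted at the origin on the work surface; the furniture and walls round the work are solid. World frame = base frame: x ahead of the robot, y to its left, z up, the work surface at z = 0. Lengths are in mm, angles in rad, forces in N, time in s.
With the tool pointing down it reaches from about 400 to 825 mm from the base axis. Payload 7 kg.
Tool frame: the origin (TCP) lies where the fingers leave the gripper's body, on its centre line; the fingertips stand 66 mm ahead of it and the grasp point (between the pads) lies 47 mm ahead of it (manip.tip_extent is the distance from the TCP to the fingertips, in mm); x points along the fingers, y is the direction in which the jaws open and shut, and the axes are right-handed (so a half turn about x gives the same grasp; the last joint's range is limited). The gripper opens to 88 mm and grips with 3 to 60 N. Pads are 19 mm wide; open, the fingers measure 130 mm over their backs; the gripper's body (78 mm by 193 mm) begins 47 mm behind the grasp point.
Start: joints at [1.612, 0.359, 0.012, 0, -1.224, -0.288], TCP at [164.914, 654.522, 292.161] pointing down, gripper open.
Joint ranges: [-3.07, 3.07], [-1.43, 2.12], [-1.02, 1.25], [-3.03, 1.67], [-3.05, -0], [-3.03, 3.03]. Speed limits (rad/s): [2.39, 2.39, 3.01, 3.14, 3.14, 3.14].

## Interface

Orientations are given as a rotation vector (axis times angle).
In Python, from station import manip gives the robot as it stands. Calls block until the motion is done:
- manip.reach(position, orientation): joint-space move of the TCP to a pose.
- manip.movel(position, rot=None, v=150): straight line of the TCP; rot=None keeps the orientation; v is the mean speed in mm/s.
- manip.move_j(angles): joint-space move.
- manip.move_gripper(opening): opening from 0.0 (shut) to 1.0 (fully open); the grip force is fixed at half the most; returns when the fingers have stopped.
- manip.wait(seconds).
- manip.inverse_kinematics(position, orientation): joint angles nearest the present ones, or None.
- manip.get_obs(): the state.
- manip.read_camera(name): name is "scene" or "top" or "wrist"; returns the picture (400x640x3 uint8, blue, green, red); there is no depth.
- manip.camera_params(name): a dict with "fov_y" (degrees; the focal length in pixels is half the picture's height over the tangent of half this angle, whatever the lens; pixels are square), "cx", "cy" (the principal point, pixels), "rvec" (rotation vector, rad) and "tvec" (3), from world to camera coordinates, as OpenCV has them. Camera axes: x right, y down, z forward; pixel columns grow to the right and rows downward; lengths in mm; the calibration is good to about 2 mm. A picture is of the moment at which its call begins: read the wrist's pose just before it. camera_params takes no time and is no camera call; for the wrist camera it gives the pose at the moment of the call.
A pose or a line that the arm cannot do raises manip.MotionError and nothing moves.
- manip.finish_job(): hands the job in, once; it reports no verdict.
The state is a dict: "clock": time; "joints": joint angles; "qd": joint speeds; "effort": joint torques, N m; "ee_pos": TCP position; "ee_rot": TCP orientation; "contact_force": force on the tool from outside, world axes, zero at the start; "ft_torque": the same for the moment, N m; "finger_gap": opening from 0.0 (shut) to 1.0 (fully open).
Only numpy, scipy, OpenCV 4.12 (cv2) and the standard library are available. Lean on these libraries where they do the work, as an engineer would, in place of code of your own. Each camera call takes 0.05 s, during which the arm holds its last target. There are 200 camera calls.

## Task

Take the cast aluminium cover plate by its lug, lift it out of the open mould, and hold it level, hovering about one centimetre above the machined top face of the blue pump housing with its four holes straight over the four threaded holes (either way round), ready for the screws. Never let the cover touch the housing and leave the other things on the bench alone. Finish while still holding the cover there in the gripper, still: do not set it down or let go.

Things in the scene. Friction and masses are not known exactly. Their poses are not given: they have to be found in the camera images.
- mould: open dark steel casting mould, fixed: block 150 (x) x 116 (y) x 30 mm, ears at both x ends (192 mm over all), two guide pins at corners standing 10 mm above its top. Its cavity, 99 x 67 mm, 10 mm deep, floor 20 mm above the bench, holds the cover with 1 to 2 mm of play. Origin: centre of the underside; z up. Stands at the left or the right, turned up to 0.4 rad.
- cover_grip (a point): where to grip the aluminium cover: centre of its upright lug, 36 mm above the plate's underside. The lug has flat sides, 36 mm long (x), 20 mm thick (y), and reaches up to 52 mm above the underside; a low step 44 x 28 mm round its foot reaches up to 11.5 mm. Axes: the plate's, z up. At the start the plate lies in the mould, its top 2 mm below the mould's rim.
- cover_under (a point): centre of the cover plate's flat underside, 36 mm below cover_grip; same axes. The plate is 96 (x) x 64 (y) x 8 mm with four 12 mm through holes at x = +-36, y = +-20 mm from its centre; with its lug it weighs about 0.25 kg
- housing_face (a point): centre of the level steel top face, 104 (x) x 72 (y) mm, of the blue pump housing, 60 mm above the bench. Four 8 mm threaded holes at x = +-36, y = +-20 mm from it, and a 30 mm bore in the middle. Axes: the housing's, x along the long side, z up. The cover fits either way round (half a turn).
- cover_hole0 (a point): lower mouth of a 12 mm hole in the cover plate, at x, y = +36, +20 mm from the plate's centre, on the underside
- thread0 (a point): mouth of an 8 mm threaded hole in the housing's top face, at x, y = +36, +20 mm from the face's centre
- cover_hole1 (a point): lower mouth of a 12 mm hole in the cover plate, at x, y = -36, +20 mm from the plate's centre, on the underside
- thread1 (a point): mouth of an 8 mm threaded hole in the housing's top face, at x, y = -36, +20 mm from the face's centre
- cover_hole2 (a point): lower mouth of a 12 mm hole in the cover plate, at x, y = -36, -20 mm from the plate's centre, on the underside
- thread2 (a point): mouth of an 8 mm threaded hole in the housing's top face, at x, y = -36, -20 mm from the face's centre
- cover_hole3 (a point): lower mouth of a 12 mm hole in the cover plate, at x, y = +36, -20 mm from the plate's centre, on the underside
- thread3 (a point): mouth of an 8 mm threaded hole in the housing's top face, at x, y = +36, -20 mm from the face's centre
- housing: the pump housing; origin at the centre of its underside on the bench, 60 mm below housing_face; same axes. Fixed to the bench at the left or the right, turned up to 0.4 rad. Foot flange 140 x 104 mm with bolt heads up to 15 mm; a pipe stub juts out on the +x side, up to 46 mm above the bench
- cover: the cover plate; origin at the centre of its underside (same as cover_under)
- vial_by_mid (a point): small beige bottle with a white cap, 25 x 25 x 78 mm, standing, a bystander, loose; this point is at its middle, half-way up
- tape_by_mid (a point): roll of red tape lying flat, 76 mm across, 19 mm high, a bystander, loose; this point is at its middle, half-way up
- driver_by_mid (a point): green-handled screwdriver lying flat, 200 x 26 x 26 mm, length along its x, a bystander, loose; this point is at its middle, half-way up
- block_by_mid (a point): wooden block, 45 x 75 x 45 mm, length along its y, a bystander, loose; this point is at its middle, half-way up
Things that resemble listed ones, but are neither listed nor needed, are in the scene too. What is shaped like the cover but purple or yellow is not meant.

How it is judged:
By the outcome, as a careful person would: the job done as asked, in the order asked, and still so for the second after the job is handed in, while the arm keeps its last pose, push and grip.
It also fails if it takes over 34 s, if anything falls off the work surface, if the arm or the gripper's body presses on something with over 40 N, if the wrist force passes 120 N, or if a joint passes its speed limit or range.

## Working session

There is one attempt and no reset: what is moved stays moved. The work goes in short steps, each a Python script; the robot and the scene stay as the last script left them, time stands still between calls to the robot, and variables do not carry over. Pictures are saved under pics/ and viewed, on a budget of 10 in all, crops included, one or two more only if the job needs it, and the job is handed in when it is done.

```bash
ls; mkdir -p pics
python3 - <<'E'
from station import manip
import cv2
for n in("top","scene"):
    cv2.imwrite(f"pics/{n}0.png",manip.read_camera(n)); print(n,manip.camera_params(n))
print(manip.camera_params("wrist")); print(manip.get_obs())
E
```

```text
pics
top {'fov_y': 55.48487851364866, 'cx': 326.39263527962686, 'cy': 201.87347989376246, 'rvec': array([ 2.15701483, -2.21053895,  0.05802538]), 'tvec': array([ -42.30314062,  541.86656004, 1068.69086097])}
scene {'fov_y': 54.671624307879426, 'cx': 319.9942315235783, 'cy': 200.35231428380342, 'rvec': array([ 0.66003084, -2.5906265 ,  1.20561682]), 'tvec': array([454.29587177, 268.33374655, 711.81816274])}
{'fov_y': 58.831743787009735, 'cx': 324.767349624823, 'cy': 197.80912941550727, 'rvec': array([-1.80693759,  2.31788756,  0.34423088]), 'tvec': array([674.33634764, -36.81732038, 391.75249688])}
{'clock': 0.1, 'joints': array([ 1.61209087e+00,  3.59313917e-01,  1.11802218e-02, -2.99306497e-04,
       -1.22410743e+00, -2.88115554e-01]), 'qd': array([-0.00196314, -0.00151049,  0.00014537,  0.00075335, -0.00093639,
        0.00196407]), 'effort': array([-1.60449283e-03, -5.84163058e+01,  2.93752635e+01,  7.01559439e+00,
        1.02114133e-02, -4.48985190e-05]), 'ee_pos': array([164.84441231, 654.22292253, 291.33178817]), 'ee_rot': array([-2.09070338,  0.2609961 ,  2.09078918]), 'contact_force': array([ 0.38757449,  0.45889049, -0.1476268 ]), 'ft_torque': array([ 0.04092247,  0.00157236, -0.01448263]), 'finger_gap': 1.0014781182194485}
```

View pics/top0.png

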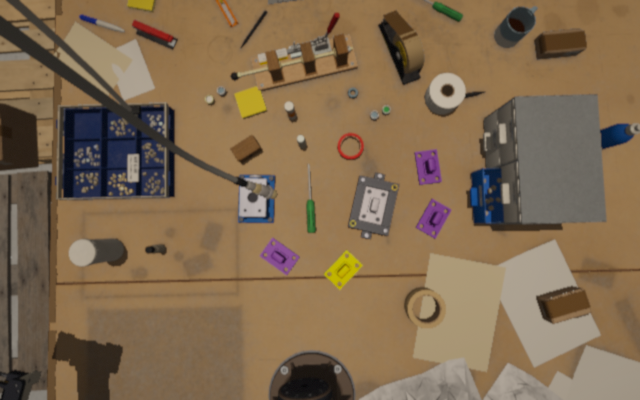

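View pics/scene0.png

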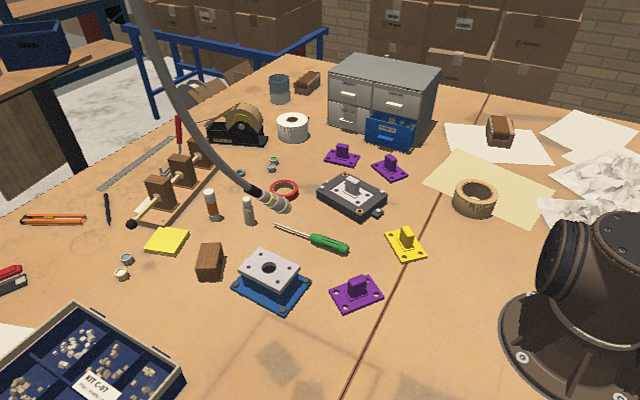

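The top view shows the mould with the grey cover at about (373,206) and the blue housing at (256,198). A hose hangs with its tip near (272,190); in the scene view its tip is near (285,207). I'll triangulate the tip and get rough positions.

```bash
cat > h.py <<'E'
from station import manip
import numpy as np, cv2
from scipy.spatial.transform import Rotation as R
def cam(p,h=400):
    f=h/2/np.tan(np.radians(p["fov_y"]/2)); K=np.array([[f,0,p["cx"]],[0,f,p["cy"]],[0,0,1]])
    return K,R.from_rotvec(np.ravel(p["rvec"])).as_matrix(),np.ravel(p["tvec"])
def ray(p,uv):
    K,r,t=cam(p); return -r.T@t, r.T@np.linalg.solve(K,[uv[0],uv[1],1.])
def onz(p,uv,z):
    c,d=ray(p,uv); return c+d*(z-c[2])/d[2]
def proj(p,X):
    K,r,t=cam(p); x=(np.atleast_2d(X)@r.T+t)@K.T; return x[:,:2]/x[:,2:]
def tri(pa,ua,pb,ub):
    Ps=[np.c_[r,t] for K,r,t in (cam(pa),cam(pb))]
    n=[np.linalg.solve(cam(p)[0],[*u,1.])[:2] for p,u in((pa,ua),(pb,ub))]
    X=cv2.triangulatePoints(Ps[0],Ps[1],n[0],n[1]); return (X[:3]/X[3]).ravel()
E
python3 - <<'E'
from h import *
T=manip.camera_params("top");S=manip.camera_params("scene")
np.set_printoptions(precision=1,suppress=True)
print("camT",ray(T,(0,0))[0],"camS",ray(S,(0,0))[0])
print("tip",tri(T,(274,192),S,(288,208)), "ring",tri(T,(243,182),S,(253,188)))
c,d=ray(T,(160,125))
for z in (300,500,700): print(z,onz(T,(160,125),z),proj(S,onz(T,(160,125),z)))
print("mould",onz(T,(373,206),30),"housing",onz(T,(256,198),60))
print("others",[onz(T,u,z)for u,z in(((311,198),13),((301,142),78),((290,108),78),((246,149),45),((350,147),19),((425,307),19))])
for n in("top","scene"):
    im=cv2.imread(f"pics/{n}0.png")
    c=im[140:260,220:420] if n=="top" else im[150:330,190:430]
    cv2.imwrite(f"pics/c_{n}.png",cv2.resize(c,None,fx=4 if n=="top" else 3.2,fy=4 if n=="top" else 3.2,interpolation=cv2.INTER_CUBIC))
E
```

```text
camT [ 471.4  -66.2 1100.4] camS [220.8 543.8 663.7]
tip [555.6  70.7 160.2] ring [577.6 131.4 243.3]
300 [696.8 294.9 300. ] [[119.2 194.2]]
500 [640.5 204.7 500. ] [[156.2  44.8]]
700 [584.2 114.5 700. ] [[ 209.6 -171.3]]
mould [ 524.9 -186.6   30. ] housing [553.4 137.2  60. ]
others [array([553.2, -11.7,  13. ]), array([701.8,   9. ,  78. ]), array([796.9,  37.3,  78. ]), array([693.5, 166.6,  45. ]), array([ 696.8, -127.2,   19. ]), array([ 239.6, -323.8,   19. ])]
```

View pics/c_top.png

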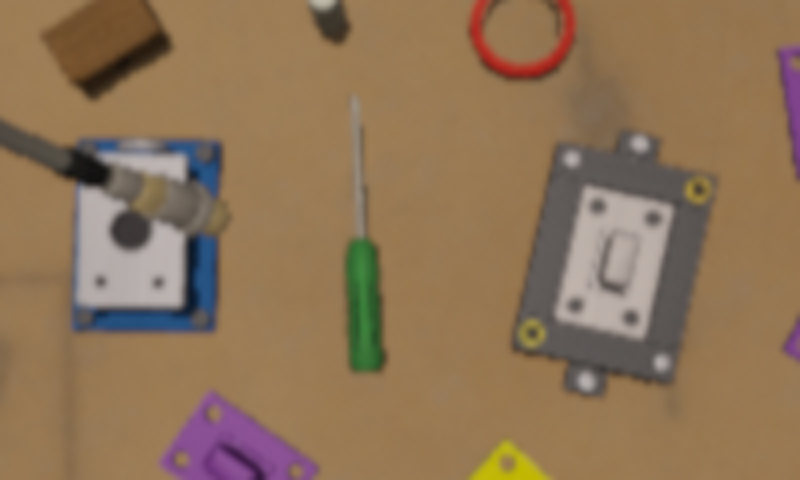

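View pics/c_scene.png

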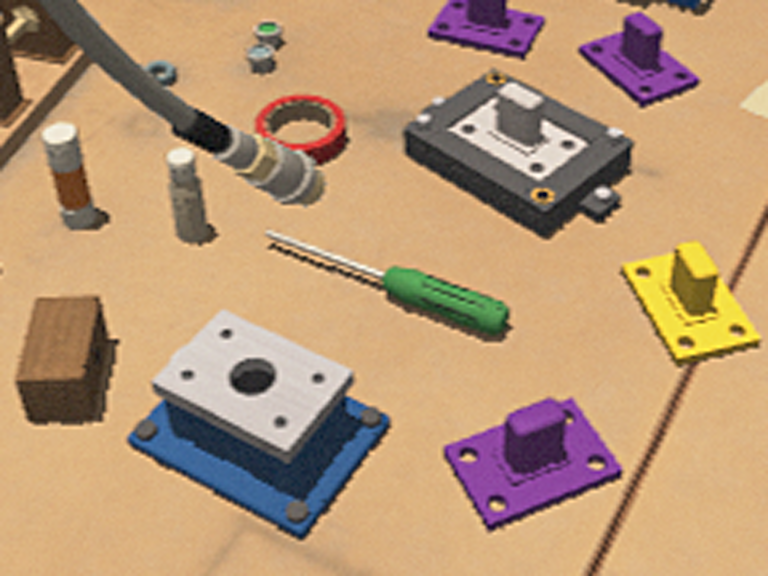

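The hose tip hangs near (556, 71, 160) and the hose rises over the housing, right where the gripper has to be. I'll check whether it moves, how well the triangulation agrees, and how the wrist camera is mounted.

Run:
```python
from h import *
np.set_printoptions(precision=1,suppress=True)
T=manip.camera_params("top");S=manip.camera_params("scene");W=manip.camera_params("wrist")
for a,b in (((275.5,193.7),(289,209)),((258,188.7),(272,201.5)),((242,181),(252.5,190.6))):
    X=tri(T,a,S,b); print(X,proj(T,X)-a,proj(S,X)-b)
o=manip.get_obs(); r=R.from_rotvec(o["ee_rot"]).as_matrix()
c,d=ray(W,(W["cx"],W["cy"])); print("cam in tool",r.T@(c-o["ee_pos"]),"axis in tool",r.T@d,"img x in tool",r.T@cam(W)[1][0]); print(r)
manip.wait(0.4)
for n in("top","scene"):
    a=cv2.imread(f"pics/{n}0.png").astype(int);b=manip.read_camera(n); cv2.imwrite(f"pics/{n}1.png",b)
    D=np.abs(a-b).max(2)>40; ys,xs=np.nonzero(D); print(n,D.sum(),(xs.min(),xs.max(),ys.min(),ys.max()) if D.sum() else "")
```

```text
[553.1  68.3 156.5] [[0.5 0.9]] [[-1.3 -0.2]]
[563.5 104.5 198.5] [[0.3 0.4]] [[-0.7 -0.1]]
[579.2 133.9 238.9] [[-0.1 -0.1]] [[0.1 0. ]]
cam in tool [-93.3  -0.1 -78.7] axis in tool [1.  0.  0.3] img x in tool [ 0.  1. -0.]
[[-0.  -0.2 -1. ]
 [-0.  -1.   0.2]
 [-1.   0.  -0. ]]
top 2 (np.int64(0), np.int64(0), np.int64(397), np.int64(398))
scene 0
```

The hose is static and triangulates consistently to about 1 px. It passes through the space a vertical gripper would need at the housing. The plate only has to stay level along its own axes, so I can tilt the tool about the jaw axis by about 60°, with its body towards the robot and clear of the hose. First I'll check the IK, then look at both places with the wrist camera.

```bash
cat >> h.py <<'E'
def rot(yaw,th):
    "tool tilted th from vertical about jaw axis, body toward robot; yaw = plate x direction"
    x=np.array([np.sin(th)*np.cos(yaw),np.sin(th)*np.sin(yaw),-np.cos(th)]); y=np.array([np.sin(yaw),-np.cos(yaw),0])
    return R.from_matrix(np.c_[x,y,np.cross(x,y)])
def tcp(g,yaw,th):
    r=rot(yaw,th); return np.asarray(g)-47*r.as_matrix()[:,0], r.as_rotvec()
def rect(im,p,c,z,half=100,s=3):
    n=int(2*half*s); g=np.float32([[0,0],[n,0],[n,n],[0,n]])   # up=+x, left=+y
    w=np.array([[c[0]+half-v/s,c[1]+half-u/s,z] for u,v in g])
    return cv2.warpPerspective(im,cv2.getPerspectiveTransform(np.float32(proj(p,w)),g),(n,n),flags=cv2.INTER_CUBIC)
E
python3 - <<'E'
from h import *
np.set_printoptions(precision=2,suppress=True)
D=np.radians
for g,y in(((525,-187,58),-.23),((525,-187,58),.23),((553,137,108),0),((553,137,108),.1),((490,137,125),0),((525,-187,160),-.2),((490,0,160),0)):
    for th in (50,60): print(g,y,th,manip.inverse_kinematics(*tcp(g,y,D(th))))
P=[]
for p in((200,400,340),(430,125,330),(400,-187,330)):
    P.append((np.array(p,float),rot(0,D(30)).as_rotvec())); print(p,manip.inverse_kinematics(*P[-1]))
manip.reach(*P[0])
for k,c,z in((1,(553,137),60),(2,(525,-187),28)):
    manip.reach(*P[k]); manip.wait(.3)
    W=manip.camera_params("wrist"); im=manip.read_camera("wrist"); n="hm"[k-1]
    cv2.imwrite(f"pics/w{n}.png",im); np.save(f"w{n}.npy",W,allow_pickle=True)
    cv2.imwrite(f"pics/r{n}.png",rect(im,W,c,z)); print(manip.get_obs()["clock"])
E
```

```text
(525, -187, 58) -0.23 50 [-0.79  0.3  -0.74 -2.09 -0.49 -2.18]
(525, -187, 58) -0.23 60 [-1.02  0.55 -0.93 -2.31 -0.98 -1.65]
(525, -187, 58) 0.23 50 [-0.71  0.34 -0.52 -1.45 -0.67 -2.57]
(525, -187, 58) 0.23 60 [-0.91  0.47 -0.57 -1.65 -0.91 -2.18]
(553, 137, 108) 0 50 [-0.18  0.2  -0.97 -2.85 -0.49 -1.72]
(553, 137, 108) 0 60 None
(553, 137, 108) 0.1 50 [-0.17  0.17 -0.83 -2.51 -0.36 -1.99]
(553, 137, 108) 0.1 60 None
(490, 137, 125) 0 50 None
(490, 137, 125) 0 60 None
(525, -187, 160) -0.2 50 None
(525, -187, 160) -0.2 60 [-0.78  0.09 -0.72 -1.92 -0.53 -2.43]
(490, 0, 160) 0 50 None
(490, 0, 160) 0 60 [-0.53 -0.04 -0.89 -2.06 -0.52 -2.31]
(200, 400, 340) [ 1.88 -0.11 -0.73  0.54 -1.19 -0.58]
(430, 125, 330) [ 0.96 -0.32 -0.92  0.64 -0.76  0.18]
(400, -187, 330) [ 0.02 -0.32 -0.7   0.02 -0.67  1.54]
3.3333
4.9167
```

View pics/rh.png

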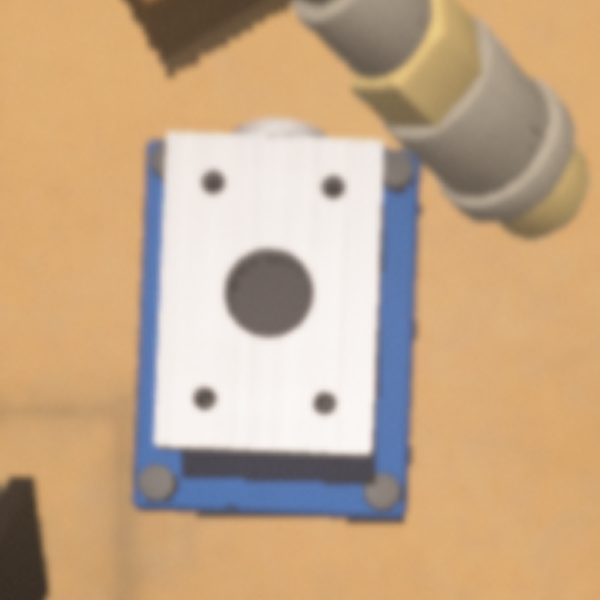

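View pics/rm.png

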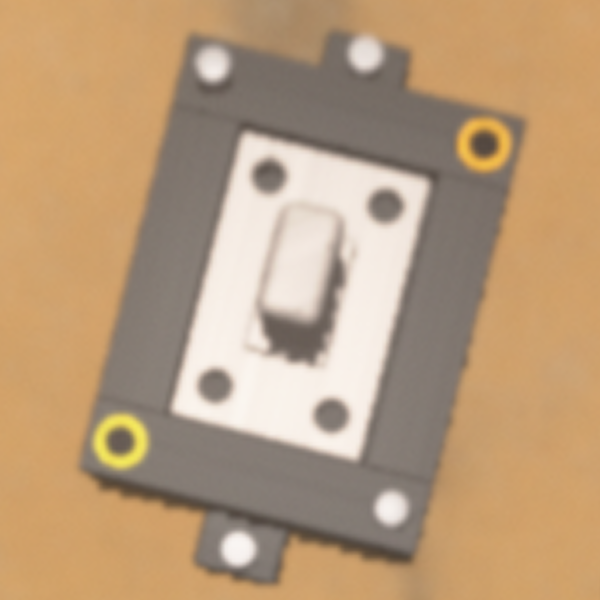

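Rectified views: the housing's holes are at px (213,182), (333,187), (205,398) and (325,403), giving a centre of (555.5, 147.3) and yaw −0.037. The cover's holes are at (269,176), (386,206), (215,386) and (332,415), giving a centre of (526.4, −187.2) and yaw −0.252. The hose tip shows at px (530,235). Next I'll refine the hose position and work out which tilts are reachable and clear.

```bash
cat >> h.py <<'E'
H=np.array([555.5,147.3]); HY=-.037
C=np.array([526.4,-187.2]); CY=-.2517
D=np.radians
def at(c,yaw,dx): return np.asarray(c)+dx*np.array([np.cos(yaw),np.sin(yaw)])
E
python3 - <<'E'
from h import *
np.set_printoptions(precision=2,suppress=True)
T=manip.camera_params("top");W=np.load("wh.npy",allow_pickle=True).item()
pts=[]
for a,b in (((275.5,193.7),(540,228)),((268,192.5),(490,150)),((258,188.7),(420,45))):
    b=proj(W,[553+100-b[1]/3,137+100-b[0]/3,60])[0]; X=tri(T,a,W,b); pts.append(X); print(X,proj(T,X)[0]-a,proj(W,X)[0]-b)
hose=[np.array(p) for p in((553.1,68.3,156.5),(563.5,104.5,198.5),(579.2,133.9,238.9),(645,212,480))]
def clear(th,grip,dx,hz,hose):
    g=np.r_[at(H,HY,dx),60+hz+grip]; m=rot(HY,D(th)).as_matrix(); best=1e9
    for a,b in zip(hose,hose[1:]):
        for t in np.linspace(0,1,40):
            q=m.T@(a+(b-a)*t-g); d=np.maximum(0,[47-q[0]-94,0,0]) 
            # body: tool x from -inf to -47, |y|<96.5,|z|<39
            e=np.linalg.norm(np.maximum(0,[q[0]+47,abs(q[1])-96.5,abs(q[2])-39])); best=min(best,e)
    return best
for th in(45,50,55,60):
    for grip,dx in((36,0),(35,-5)): print(th,grip,dx,"clear to hose axis",clear(th,grip,dx,10,hose))
for th in (40,45,50,55,60):
  for nm,c,y,zs in(("m",C,CY,(55,75,110,150)),("h",H,HY,(105,115,135,160))):
    for z in zs:
        q=manip.inverse_kinematics(*tcp(np.r_[at(c,y,-5),z],y,D(th))); print(th,nm,z,q)
E
```

```text
[555.41  71.36 133.74] [0.56 0.75] [-1.49 -2.11]
[558.85  87.23 170.33] [-0.54 -0.52] [1.53 1.59]
[565.37 105.67 208.25] [-1.04 -0.71] [3.24 2.41]
45 36 0 clear to hose axis 8.214953006659208
45 35 -5 clear to hose axis 12.89259163752565
50 36 0 clear to hose axis 13.226752403241068
50 35 -5 clear to hose axis 17.906726334962375
55 36 0 clear to hose axis 18.054313727711254
55 35 -5 clear to hose axis 22.733724956352237
60 36 0 clear to hose axis 22.667513383495642
60 35 -5 clear to hose axis 27.34395945307997
40 m 55 None
40 m 75 None
40 m 110 None
40 m 150 None
40 h 105 [-0.07  0.15 -0.79 -2.78 -0.07 -1.9 ]
40 h 115 None
40 h 135 None
40 h 160 None
45 m 55 [-0.58  0.24 -0.63 -1.82 -0.23 -2.65]
45 m 75 None
45 m 110 None
45 m 150 None
45 h 105 [-0.11  0.18 -0.95 -2.98 -0.34 -1.67]
45 h 115 [-0.11  0.15 -0.93 -2.96 -0.3  -1.69]
45 h 135 [-0.1   0.09 -0.88 -2.9  -0.19 -1.77]
45 h 160 None
50 m 55 [-0.82  0.31 -0.77 -2.16 -0.52 -2.1 ]
50 m 75 [-0.74  0.24 -0.72 -2.04 -0.42 -2.31]
50 m 110 [-0.54  0.12 -0.64 -1.72 -0.22 -2.8 ]
50 m 150 None
50 h 105 None
50 h 115 None
50 h 135 [-0.12  0.13 -0.99 -2.99 -0.42 -1.66]
50 h 160 [-0.11  0.05 -0.93 -2.94 -0.29 -1.72]
55 m 55 [-0.95  0.43 -0.88 -2.29 -0.77 -1.81]
55 m 75 [-0.9   0.33 -0.84 -2.22 -0.67 -1.96]
55 m 110 [-0.8   0.18 -0.76 -2.06 -0.5  -2.26]
55 m 150 [-0.61  0.05 -0.66 -1.79 -0.3  -2.7 ]
55 h 105 None
55 h 115 None
55 h 135 None
55 h 160 None
60 m 55 [-1.04  0.58 -0.96 -2.35 -1.03 -1.59]
60 m 75 [-1.01  0.47 -0.93 -2.3  -0.93 -1.72]
60 m 110 [-0.94  0.29 -0.87 -2.21 -0.75 -1.96]
60 m 150 [-0.83  0.11 -0.77 -2.05 -0.56 -2.27]
60 h 105 None
60 h 115 None
60 h 135 None
60 h 160 None
```

With the jaws on the lug's long sides, the tilt needed is awkward for the joints and leaves little room at the hose. Gripping the lug by its ends (36 mm, jaws along plate x) and tilting the body about 30° towards +y looks roomier, because the hose then passes behind the gripper. I'll check that.

```bash
cat >> h.py <<'E'
def rot(yaw,th,sg=1):
    "jaws along plate x; body leans th toward plate +y; sg=1: camera on the +y/lower side"
    py=np.array([-np.sin(yaw),np.cos(yaw),0]); k=np.array([0,0,1.])
    x=-np.sin(th)*py-np.cos(th)*k; z=sg*(-np.cos(th)*py+np.sin(th)*k)
    return R.from_matrix(np.c_[x,np.cross(z,x),z])
def tcp(g,yaw,th,sg=1):
    r=rot(yaw,th,sg); return np.asarray(g,float)-47*r.as_matrix()[:,0], r.as_rotvec()
E
python3 - <<'E'
from h import *
np.set_printoptions(precision=2,suppress=True)
hose=[np.array(p) for p in((555,69,134),(553.1,68.3,156.5),(563.5,104.5,198.5),(579.2,133.9,238.9),(645,212,480),(700,290,680))]
for th in(25,30,35,40):
  for hz in(10,20):
    m=rot(HY,D(th)).as_matrix(); g=np.r_[H,60+hz+37]; best=[]
    for a,b in zip(hose,hose[1:]):
        q=(a+(b-a)*np.linspace(0,1,50)[:,None]-g)@m
        e=np.linalg.norm(np.maximum(0,np.c_[q[:,0]+47,np.abs(q[:,2])-39]),axis=1) # x-infinite body
        best.append(e.min())
    print(th,hz,np.array(best))
print(manip.get_obs()["joints"])
for th in (30,35):
 for sg in(1,-1):
  for nm,c,y,z in(("m",C,CY,57),("m",C,CY,140),("via",(420,0),-.1,190),("via",at(H,HY,-140),HY,140),("h",at(H,HY,-140),HY,117),("h",H,HY,117),("h",H,HY,107)):
    print(th,sg,nm,z,manip.inverse_kinematics(*tcp(np.r_[c,z],y,D(th),sg)))
E
```

```text
25 10 [64.27 38.16 28.09 28.09 57.04]
25 20 [66.5  33.94 23.86 23.86 52.81]
30 10 [69.59 43.53 37.79 37.79 88.64]
30 20 [71.81 38.53 32.79 32.79 83.64]
35 10 [ 74.91  48.28  46.91  46.91 119.27]
35 20 [ 77.07  42.79  41.17  41.17 113.53]
40 10 [ 80.21  52.52  52.51  55.37 148.69]
40 20 [ 82.25  47.43  46.55  48.94 142.27]
[ 0.02 -0.32 -0.7   0.02 -0.67  1.54]
30 1 m 57 [ 0.25  0.44 -0.71  0.66 -0.81  2.09]
30 1 m 140 [ 0.27  0.33 -0.62  0.55 -0.98  2.23]
30 1 via 190 [ 0.78  0.12 -0.7   0.35 -1.19  2.06]
30 1 via 140 [ 1.02  0.29 -0.59  0.27 -1.17  1.92]
30 1 h 117 [ 1.02  0.32 -0.62  0.28 -1.12  1.9 ]
30 1 h 117 [ 0.8   0.47 -0.4   0.38 -1.14  2.07]
30 1 h 107 [ 0.8   0.48 -0.41  0.38 -1.12  2.06]
30 -1 m 57 [ 0.25  0.44 -0.71  0.66 -0.81 -1.05]
30 -1 m 140 [ 0.27  0.33 -0.62  0.55 -0.98 -0.91]
30 -1 via 190 [ 0.78  0.12 -0.7   0.35 -1.19 -1.08]
30 -1 via 140 [ 1.02  0.29 -0.59  0.27 -1.17 -1.22]
30 -1 h 117 [ 1.02  0.32 -0.62  0.28 -1.12 -1.24]
30 -1 h 117 [ 0.8   0.47 -0.4   0.38 -1.14 -1.08]
30 -1 h 107 [ 0.8   0.48 -0.41  0.38 -1.12 -1.08]
35 1 m 57 [ 0.27  0.47 -0.72  0.72 -0.86  2.01]
35 1 m 140 [ 0.3   0.36 -0.63  0.61 -1.02  2.15]
35 1 via 190 [ 0.81  0.16 -0.7   0.38 -1.23  2.  ]
35 1 via 140 [ 1.04  0.33 -0.58  0.29 -1.22  1.88]
35 1 h 117 [ 1.04  0.36 -0.6   0.3  -1.17  1.87]
35 1 h 117 [ 0.83  0.51 -0.39  0.41 -1.2   2.02]
35 1 h 107 [ 0.83  0.52 -0.4   0.41 -1.18  2.01]
35 -1 m 57 [ 0.27  0.47 -0.72  0.72 -0.86 -1.13]
35 -1 m 140 [ 0.3   0.36 -0.63  0.61 -1.02 -0.99]
35 -1 via 190 [ 0.81  0.16 -0.7   0.38 -1.23 -1.14]
35 -1 via 140 [ 1.04  0.33 -0.58  0.29 -1.22 -1.26]
35 -1 h 117 [ 1.04  0.36 -0.6   0.3  -1.17 -1.27]
35 -1 h 117 [ 0.83  0.51 -0.39  0.41 -1.2  -1.12]
35 -1 h 107 [ 0.83  0.52 -0.4   0.41 -1.18 -1.13]
```

At 35° the hose axis stays 41–47 mm from the body (hose radius about 14 mm), and every pose is reachable without flips. Picking up now.

Run:
```python
from h import *
np.set_printoptions(precision=2,suppress=True)
th=D(35)
def st(s): o=manip.get_obs(); print(s,round(o["clock"],2),o["ee_pos"],o["contact_force"],round(o["finger_gap"],3))
manip.reach(*tcp(np.r_[C,150],CY,th)); manip.move_gripper(.75); st("hover")
manip.movel(tcp(np.r_[C,58],CY,th)[0],v=80); st("down")
manip.move_gripper(0); st("grip")
p=tcp(np.r_[C,58],CY,th)[0]
manip.movel(p+[0,0,6],v=20); st("lift6")
manip.movel(p+[0,0,120],v=100); st("up")
```

```text
hover 6.39 [ 533.05 -161.21  188.75] [-0.46  0.17 -0.83] 0.748
down 7.69 [ 533.42 -161.02   96.96] [ 0.18  0.32 -0.1 ] 0.751
grip 8.29 [ 533.14 -161.1    96.59] [-0.33  1.27  0.79] 0.405
lift6 8.74 [ 533.15 -161.03  102.53] [ 0.47  0.21 -2.65] 0.41
up 10.03 [ 532.75 -161.19  215.86] [-0.72 -0.25 -3.58] 0.405
```

Gap 0.405 × 88 ≈ 35.6 mm and about 3 N of added weight, so the cover is held by the lug ends. Next I'll carry it round on the robot's side of the hose and slide in above the housing.

Run:
```python
from h import *
np.set_printoptions(precision=2,suppress=True)
th=D(35)
def st(s): o=manip.get_obs(); print(s,round(o["clock"],2),o["ee_pos"],o["contact_force"],round(o["finger_gap"],3))
manip.reach(*tcp(np.r_[405,0,195],-.1,th)); st("via")
manip.reach(*tcp(np.r_[at(H,HY,-140),140],HY,th)); st("pre")
manip.movel(tcp(np.r_[at(H,HY,-140),124],HY,th)[0],v=100)
manip.movel(tcp(np.r_[H,124],HY,th)[0],v=90); st("above"); manip.wait(.3)
for n in("wrist","top","scene"):
    W=manip.camera_params(n); im=manip.read_camera(n); cv2.imwrite(f"pics/{n}2.png",im); np.save(f"{n}2.npy",W,allow_pickle=True)
st("end")
p=np.load("scene2.npy",allow_pickle=True).item(); s=cv2.imread("pics/scene2.png"); u,v=proj(p,np.r_[H,90])[0].astype(int)
a=cv2.resize(s[max(0,v-75):v+75,max(0,u-67):u+67],(530,596),interpolation=cv2.INTER_CUBIC)
t=cv2.imread("pics/wrist2.png"); 
cv2.imwrite("pics/both2.png",a); print(u,v)
```

```text
via 10.93 [407.95  26.95 233.45] [-0.08 -0.07 -2.37] 0.41
pre 11.62 [416.94 179.02 177.72] [-0.25  0.44 -2.22] 0.405
above 13.64 [556.17 174.32 162.6 ] [-1.46 -0.8  -2.6 ] 0.411
end 14.09 [556.45 174.25 162.51] [-0.12  0.02 -2.74] 0.408
266 257
```

View pics/wrist2.png

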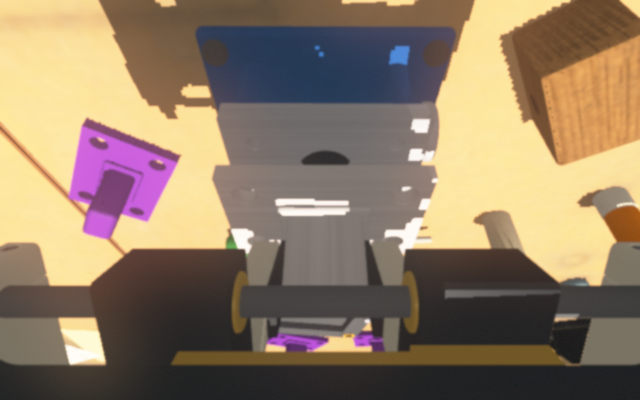

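View pics/both2.png

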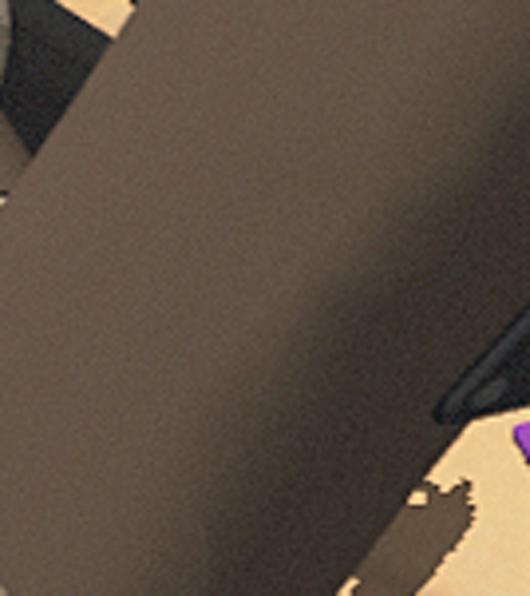

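The wrist camera sees both: the housing face's +y edge at about (218,103)–(438,103), and the plate's top +y edge at about (216,167)–(437,165). The arm blocks the scene view. I'll make a contrast-enhanced crop with the nominal model overlaid to check alignment.

Run:
```python
from h import *
np.set_printoptions(precision=1,suppress=True)
W=np.load("wrist2.npy",allow_pickle=True).item(); im=cv2.imread("pics/wrist2.png")
x0,y0,s=195,85,2.85
c=cv2.resize(im[y0:275,x0:470],None,fx=s,fy=s,interpolation=cv2.INTER_CUBIC)
c=(255*(np.clip(c/255.,0,1)**.55)).astype(np.uint8)
o=manip.get_obs(); g=o["ee_pos"]+47*R.from_rotvec(o["ee_rot"]).as_matrix()[:,0]; print("grasp",g)
def pl(pts,c0,z,yaw): 
    a=np.c_[np.cos(yaw),np.sin(yaw)],np.c_[-np.sin(yaw),np.cos(yaw)]
    p=np.array(pts,float); return np.c_[c0+p[:,:1]*a[0]+p[:,1:]*a[1],np.full(len(p),z)]
def draw(P,col,closed=True):
    q=((proj(W,P)-[x0,y0]+.5)*s-.5); cv2.polylines(c,[np.int32(np.round(q*16))],closed,col,1,cv2.LINE_AA,4); return proj(W,P)
def ring(cx,cy,r): t=np.linspace(0,2*np.pi,30); return np.c_[cx+r*np.cos(t),cy+r*np.sin(t)]
hc=[(52,36),(-52,36),(-52,-36),(52,-36)]; cc=[(48,32),(-48,32),(-48,-32),(48,-32)]
print("face",draw(pl(hc,H,60,HY),(0,255,0))[:2]); zt=g[2]-38+8
print("plate",draw(pl(cc,g[:2],zt,HY),(0,0,255))[:2]); draw(pl(cc,g[:2],zt-8,HY),(0,128,255))
for x in(36,-36):
    draw(pl(ring(x,20,4),H,60,HY),(0,255,0)); draw(pl(ring(x,20,6),g[:2],zt,HY),(0,0,255))
draw(pl(ring(0,0,15),H,60,HY),(0,255,0))
cv2.imwrite("pics/ov.png",c); print(c.shape)
```

```text
grasp [555.5 147.3 124. ]
face [[435.5 117.9]
 [216.5 117.9]]
plate [[439.1 177.3]
 [213.1 177.4]]
(542, 784, 3)
```

View pics/ov.png

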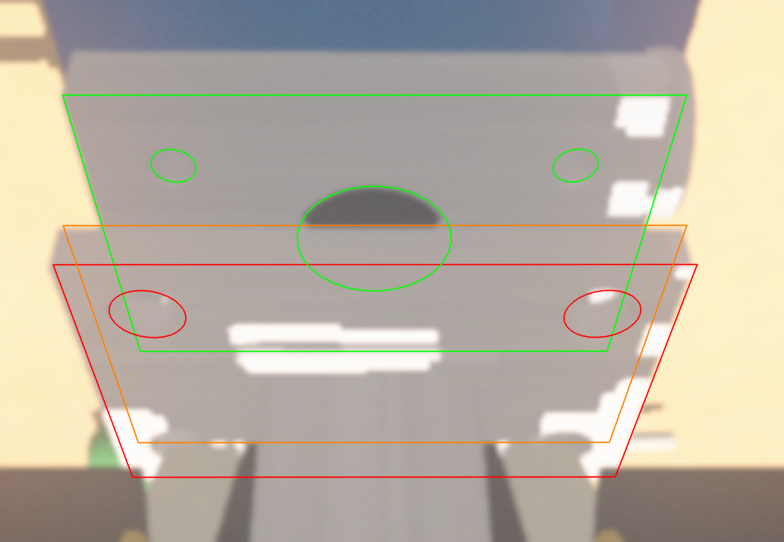

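The overlay fits. The visible plate lower edge lies within about 1 mm of the model (orange) and the bore arc matches (green). I'll lower to 10 mm and check once more with stronger contrast and no overlay over the edges.

Run:
```python
from h import *
np.set_printoptions(precision=2,suppress=True)
manip.movel(tcp(np.r_[H,108],HY,D(35))[0],v=20); manip.wait(.5)
W=manip.camera_params("wrist"); im=manip.read_camera("wrist"); cv2.imwrite("pics/wrist3.png",im)
o=manip.get_obs(); r=R.from_rotvec(o["ee_rot"]).as_matrix(); g=o["ee_pos"]+47*r[:,0]
print(o["clock"],"grasp",g,o["contact_force"],o["finger_gap"],"jaw axis",r[:,1])
x0,y0,s=195,75,2.85
G=cv2.GaussianBlur(cv2.cvtColor(im,cv2.COLOR_BGR2GRAY),(3,3),0)[y0:275,x0:470].astype(float)
c=np.clip((G-70)/(150-70),0,1)*255
c=cv2.createCLAHE(4,(6,6)).apply(c.astype(np.uint8)); c=cv2.cvtColor(cv2.resize(c,None,fx=s,fy=s,interpolation=cv2.INTER_CUBIC),cv2.COLOR_GRAY2BGR)
def tick(pts,c0,z,col):
    p=np.array(pts,float); a=np.array([np.cos(HY),np.sin(HY)]); b=np.array([-a[1],a[0]])
    for q in (proj(W,np.c_[c0+p[:,:1]*a+p[:,1:]*b,np.full(len(p),z)])-[x0,y0]+.5)*s-.5: cv2.drawMarker(c,tuple(int(round(v)) for v in q),col,cv2.MARKER_CROSS,9,1)
cc=[(48,32),(-48,32)]; zb=g[2]-38
tick(cc,g[:2],zb,(0,128,255)); tick(cc,g[:2],zb+8,(0,0,255)); tick([(36,20),(-36,20)],g[:2],zb+8,(0,0,255))
tick([(52,36),(-52,36)],H,60,(0,255,0)); tick([(0,15)],H,60,(0,255,0))
cv2.imwrite("pics/ov3.png",c)
```

```text
15.5917 grasp [555.49 147.29 108.02] [ 0.59 -0.53 -2.71] 0.41081911409834077 jaw axis [ 1.   -0.04  0.  ]
```

View pics/ov3.png

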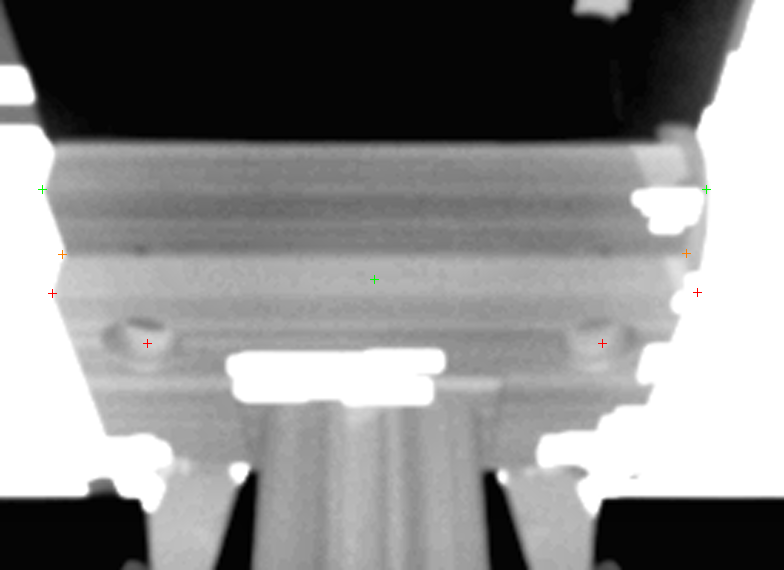

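The close view agrees. The plate's lower edge is at row 253 (model 253) and its upper edge at about 295 (model 293), equal at left and right, so the plate is level. The thread tops just visible at (140,250) and (605,250) are centred within a millimetre of the plate's holes. No correction is needed, so I'm handing in.

Run:
```python
from h import *
o=manip.get_obs(); print(o["clock"],abs(o["qd"]).max(),o["finger_gap"]); manip.finish_job()
```

```text
15.5917 0.0016698834616010211 0.41081911409834077
the job is handed in; nothing more can be done
```

The cover is out of the mould and hovering level about 10 mm above the housing face, held still in the gripper. I handed the job in at 15.6 s.

- **Grip:** A hose hangs over the housing where a vertical gripper would have to be. I gripped the lug by its two ends (36 mm apart) and leaned the gripper 35° to the left. I carried the cover round on the robot's side of the hose and slid it in over the housing.
- **Last checks:** The grasp point read (555.5, 147.3, 108.0) mm, which puts the underside about 10 mm above the face. The close wrist view matched the expected plate edges and holes to about 1 mm, and the plate looked level. The gripper opening was steady at about 36 mm, the tool carried only the cover's weight (about 2.7 N), and the arm was still.
- **Not fully checked:** The two holes on the far (−y) side were out of view, and the arm blocked the scene camera. Their alignment is inferred from the plate's pose. I did not photograph the other objects again afterwards, but no contact force was seen at any point I checked.

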